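# Gap check on a spare part with a taper gauge

### The arm

A 7-joint arm with a two-finger parallel gripper is mounted at the origin on the work surface. World frame = base frame: x ahead of the robot, y to its left, z up, the work surface at z = 0. Lengths are in m, angles in rad, forces in N, time in s.
With the tool pointing down it reaches from about 0.425 to 0.95 m from the base axis. Payload 4.7 kg.
Tool frame: the origin (TCP) lies on the front face of the gripper's body, between the roots of the fingers; the fingertips stand 70 mm ahead of it and the grasp point (between the pads) lies 51 mm ahead of it; y points along the fingers, z is the direction in which the jaws open and shut, and the axes are right-handed (so a half turn about y gives the same grasp; the last joint's range is limited). The gripper opens to 87 mm and grips with 3 to 60 N. Pads are 19 mm wide; open, the fingers measure 117 mm over their backs; the gripper's body (75 mm by 190 mm) begins 51 mm behind the grasp point.
Start: joints at [-1.19, 0.469, -0.049, 1.532, 0.024, 1.141, -0.082], TCP at [0.269, 0.619, 0.292] pointing down, gripper open.
Joint ranges: [-2.59, 2.59], [-0.33, 1.99], [-1.39, 1.29], [0.1, 2.45], [-1.04, 4.18], [0.21, 1.99], [-2.66, 2.66]. Speed limits (rad/s): [2.57, 2.57, 3.14, 3.14, 3.14, 3.14, 3.14].

### API

Orientations are given as a unit quaternion [x, y, z, w].
In Python, from rig import * gives the robot as it stands. The module is installed in compiled form; this text tells all that it offers.
- The arm moves only by the shell command python3 -m handwheel 'ROWS' [FORCE]. ROWS is JSON, a list of rows, each an object with "gripper": the closure, from 0 (fully open) to 1 (shut); "offset": the shift along the world's x, y, z each as a share of 0.3 m, from -1 to 1, a list of three; "delta_rot": the turn, a rotation vector about the world's x, y, z each as a share of 45 degrees, from -1 to 1, a list of three. In form: [{"gripper": gripper, "offset": [dx, dy, dz], "delta_rot": [wx, wy, wz]}, ...]. A call has 1 to 10 rows; each row shifts and turns the commanded pose from where the row before left it; what a row does not reach is not made up. A row lasts 1/8 s, in which the tool goes at most 62.5 mm and 10.7 degrees, less where a joint would pass 70% of its speed; a pose out of reach is approached as far as the arm can. A call with a number of a shift or a turn outside -1 to 1 is refused whole. A call with a gripper value outside its range is refused whole. The fingers move at their own pace and stop on an object; FORCE is the grip in N (left out, the last holds). Time passes only in rows, so rows that do not move let the fingers close. It gives the time, the measured TCP pose, the force and the opening at its end, in the units of the state.
- observe(): the state, without advancing time (a new reading comes with each control period).
- snapshot(name): name is "scene" or "top" or "wrist"; returns the picture (420x560x3 uint8, red, green, blue); there is no depth.
- camera_info(name): a dict with "fx", "fy", "cx", "cy" (pixels), "cam_to_world" (4x4, takes a point from camera to world coordinates); the wrist camera has in their place "tool_from_camera" (4x4, takes a point from camera to tool coordinates, whose origin is the TCP and whose axes are the tool frame's). Camera axes: x right, y down, z forward; pixel columns grow to the right and rows downward; lengths in m; the calibration is good to about 2 mm. A picture is of the moment at which its call begins: read the wrist's pose just before it. camera_info takes no time and is no camera call.
- close_job(): hands the job in, once; it reports no verdict.
The state is a dict: "time_s": time; "joint_positions": joint angles; "qd": joint speeds; "joint_torque": joint torques, N m; "tool_pos": TCP position; "tool_rot": TCP orientation; "force": force on the tool from outside, world axes, zero at the start; "wrist_torque": the same for the moment, N m; "gripper_width": finger opening in m.
Only numpy, scipy, OpenCV 4.12 (cv2) and the standard library are available. Lean on these libraries where they do the work, as an engineer would, in place of code of your own. Each camera call takes 0.05 s, during which the arm holds its last target.

### The job

Slide the blue carriage by its red knob until the yellow dot on the part's upper plate sits right under the orange needle tip. Then take the taper gauge by its green handle, lay its blade flat on the lip of the lower plate and slide it straight into the gap, below the dot, until it drags snugly between the two plates (it lifts the upper plate about 1 mm and takes a push of about 10 N) without forcing it. Finish while still gripping the gauge and holding it snug at that depth, the dot still under the needle and the things lying around undisturbed.

Things in the scene. Friction and masses are not known exactly. Their poses are not given: they have to be found in the camera images.
- fixture: Fixed grey base plate, 180 x 300 mm, 14 mm thick, on the bench with two steel rails (top at 20 mm) along its y. Origin: centre of its underside, z up. The gap of the part opens towards its -x; the gauge goes in along its +x.
- carriage: Blue, on the rails; slides only along the fixture's y (from -75 to +45 mm of its middle; needs about 5 N, stays where left). Axes as the fixture. Origin: on the fixture's centre line in x, 20 mm over the bench. It carries the knob and the part on test, whose steel lower plate (105 mm in x, 80 mm in y, 8 mm thick, from x = -50 to +55 mm) is fixed on it, top 42 mm over the bench.
- knob (a point): Red upright knob on the carriage, 18 mm diameter, the gripping part 32 mm tall (44 to 76 mm over the bench); this point is on its axis 60 mm over the bench; top at 79 mm. It stands 75 mm to -x and 75 mm to +y of the carriage origin, on a blue arm whose top is 34 mm over the bench.
- lip (a point): Middle of the front top edge of the lower plate (x = -50 mm from the carriage origin, 42 mm over the bench). From here the lip is bare for 30 mm in +x, then the gap begins.
- upper_plate: Dark steel plate 75 mm (x) x 80 mm (y) x 8 mm over the lower plate, sprung down onto spacers, can lift 6 mm. Axes as the fixture. Origin at its underside, below the dot; it reaches from x = -20 to +55 mm. At rest the gap to the lower plate is 4.0 to 5.0 mm, varying. It presses on what lifts it with about 2.5 N plus 5 N per mm of lift.
- dot (a point): Yellow dot, 10 mm across, on top of the upper plate: 20 mm behind that plate's front edge, middle in y, straight above its origin, 54 to 56 mm over the bench.
- needle: Fixed stand beyond the fixture, on the +x side, axes as the fixture; a post 155 mm to +x of the needle (up to 117 mm tall) with a thin level arm reaching to the needle over the carriage; the arm is 99 to 113 mm over the bench. Origin on the bench straight below the needle tip.
- needle_tip (a point): Orange pointing needle, its tip 73 mm over the bench, pointing down. The dot has to be below it.
- gauge: Loose taper gauge lying flat on the bench, about 0.13 kg, axes of its handle: green, ribbed, 36 mm (x) x 20 mm (y) x 42 mm tall, gripped across y. Origin: centre of the handle's underside, z up. Its steel blade runs along +x; lying flat, the blade's underside is level with the handle's.
- gauge_nose (a point): Underside of the blade's tip, 128 mm along +x from the gauge origin when flat.
- strut: Bystander: loose black shock absorber lying down, 270 mm long (its x), 44 mm thick, origin under its middle, far from the work on the right.
- bearing: Bystander: loose steel bearing ring, 62 mm across, 18 mm high, origin at the centre of its underside.
- bin: Bystander: loose empty blue open bin, 90 x 160 x 60 mm, origin at the centre of its underside.
- blade: The gauge's steel blade, 18 mm wide, 18 to 128 mm along +x from the handle's centre; flat underside, top sloping evenly from 10 mm thick at the handle to 2 mm at the nose. Origin: a pin in the handle, 6 mm above the gauge origin, on which the blade nods freely by 0.05 rad: lifted, its nose hangs 6 mm low; laid down, it settles flat. Friction on the plates about 0.6.

How it is judged:
On the way, in this order (a step that is already met when the one before it is completed fails the run):
1. the yellow dot is under the needle tip (within 5 mm), before the gauge goes in (horizontal distance between dot and needle_tip below 0.005 m and x of gauge_nose in the frame of upper_plate below -0.02 m), for 0.2 s.
2. the gauge lies in the gap and drags between both plates (x of gauge_nose in the frame of upper_plate above 0 m and contact force between gauge and upper_plate above 2 N), for 0.1 s.
At the end, for the whole second after the job is handed in: Dot within 6 mm of the needle seen from above; gauge nose beyond the dot, within 12 mm sideways, straight within 0.15 rad; upper plate presses the blade with 3.5 to 16 N, blade bears on the lower plate too; fingers still grip the gauge (over 2 N), gauge still (horizontal distance between dot and needle_tip below 0.006 m and x of gauge_nose in the frame of upper_plate above 0 m and y of gauge_nose in the frame of upper_plate between -0.012 and 0.012 m and angle between the x axis of gauge and the x axis of fixture, either way round below 0.15 rad and contact force between gauge and upper_plate between 3.5 and 16 N and contact force between gauge and carriage_c0 above 0.5 N and contact force between the fingers and gauge above 2 N and linear speed of gauge below 0.01 m/s); the arm keeps its last pose, push and grip.
It fails at once if the gauge is forced: more than 30 N between it and the upper plate (contact force between gauge and upper_plate above 30 N).
It fails at once if the shock absorber is pushed more than 20 mm (distance of strut from where it was at the start of the episode above 0.02 m).
It fails at once if the bearing is pushed more than 20 mm (distance of bearing from where it was at the start of the episode above 0.02 m).
It fails at once if the bin is pushed more than 20 mm (distance of bin from where it was at the start of the episode above 0.02 m).
It also fails if it takes over 72 s, if anything falls off the work surface, if the arm or the gripper's body presses on something with over 40 N, if the wrist force passes 120 N, or if a joint passes its speed limit or range.

## Working session

There is one attempt and no reset: what is moved stays moved. The work goes in short steps, Python scripts to look and compute and a shell command to move; the robot and the scene stay as the last step left them, time stands still between calls to the robot, and variables do not carry over. Pictures are saved under pics/ and viewed, and the job is handed in when it is done.

```bash
mkdir -p pics; ls; python3 - <<'E'
from rig import *
import cv2
s=observe();print(s)
for n in("scene","top","wrist"):
    cv2.imwrite(f"pics/{n}0.png",cv2.cvtColor(snapshot(n),cv2.COLOR_RGB2BGR));print(n,camera_info(n))
E
```

```text
pics
{'time_s': 0.0, 'joint_positions': array([-1.18990664,  0.46945632, -0.04860208,  1.53368669,  0.02412324,
        1.14100355, -0.08230086]), 'qd': array([-0.00046111,  0.00040034, -0.0006399 , -0.00174213, -0.0018184 ,
        0.00026871,  0.00131787]), 'joint_torque': array([-7.66888274e-05, -5.07979560e+01, -8.05647369e-02, -2.36144561e+01,
       -6.12924295e-02,  3.79553740e-02,  1.57552277e-04]), 'tool_pos': array([0.26873374, 0.61869402, 0.29119237]), 'tool_rot': array([ 0.6930056 , -0.14396482,  0.14374455, -0.69163203]), 'force': array([-0.52525027,  0.43402311,  0.52527798]), 'wrist_torque': array([-0.03165744, -0.0176373 , -0.02843266]), 'gripper_width': 0.08708735626533338}
scene {'fx': 437.6774500733145, 'fy': 437.6774500733145, 'cx': 285.6397987718178, 'cy': 217.26942916151154, 'cam_to_world': array([[-0.60142902,  0.55185884, -0.57769798,  1.26368571],
       [ 0.79891996,  0.41256768, -0.43762404,  0.3984087 ],
       [-0.00316718, -0.72473425, -0.68902122,  0.87308082],
       [ 0.        ,  0.        ,  0.        ,  1.        ]])}
top {'fx': 466.0120367724867, 'fy': 466.0120367724867, 'cx': 286.90030683754804, 'cy': 216.46068706968313, 'cam_to_world': array([[ 0.08389726, -0.96994028,  0.22842306,  0.32621457],
       [-0.99644799, -0.08333017,  0.01214399, -0.10390273],
       [ 0.00725559, -0.22863055, -0.97348622,  1.40415325],
       [ 0.        ,  0.        ,  0.        ,  1.        ]])}
wrist {'fx': 376.2532839335593, 'fy': 376.2532839335593, 'cx': 275.97608513303476, 'cy': 210.08021775509584, 'tool_from_camera': array([[-8.57723955e-04,  9.57232313e-01,  2.89319138e-01,
        -8.02809529e-02],
       [ 3.47067290e-04, -2.89318942e-01,  9.57232693e-01,
        -9.32797713e-02],
       [ 9.99999572e-01,  9.21454621e-04, -8.40682374e-05,
         1.36314410e-04],
       [ 0.00000000e+00,  0.00000000e+00,  0.00000000e+00,
         1.00000000e+00]])}
```

View pics/scene0.png

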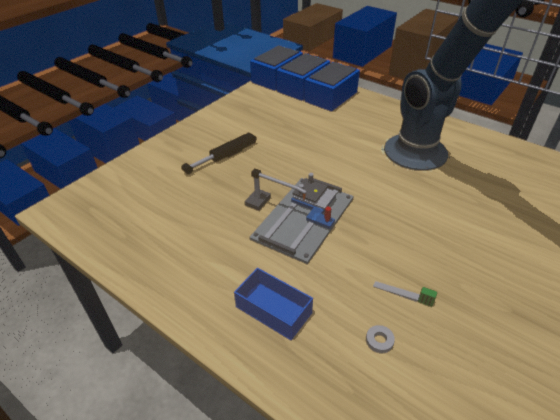

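View pics/top0.png

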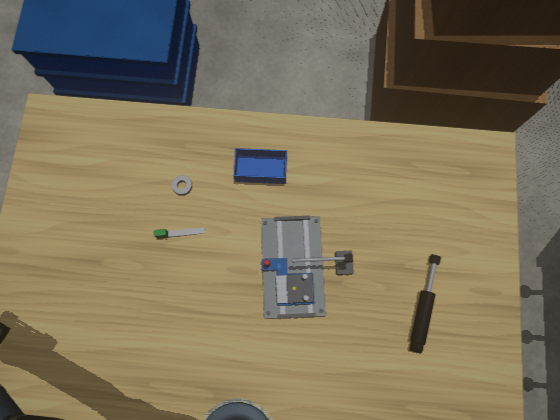

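View pics/wrist0.png

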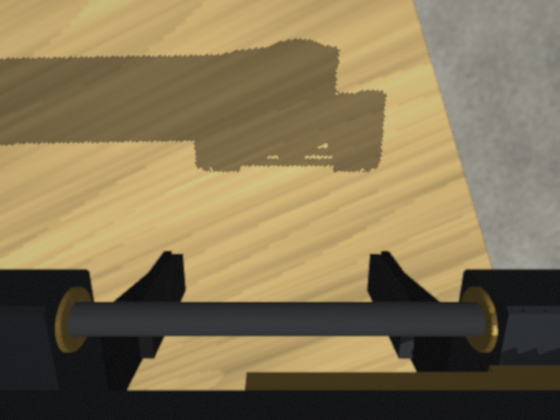

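```bash
python3 - <<'E'
import cv2
a=cv2.imread('pics/top0.png')
c=a[205:330,250:365];cv2.imwrite('pics/c1.png',cv2.resize(c,None,fx=5,fy=4.8 and 5 and 4.8,interpolation=cv2.INTER_CUBIC))
c=a[215:250,145:215];cv2.imwrite('pics/c2.png',cv2.resize(c,None,fx=10,fy=10,interpolation=cv2.INTER_CUBIC))
b=cv2.imread('pics/scene0.png')
c=b[160:260,235:365];cv2.imwrite('pics/c3.png',cv2.resize(c,None,fx=6,fy=6,interpolation=cv2.INTER_CUBIC))
E
```

```text
(no output)
```

View pics/c1.png

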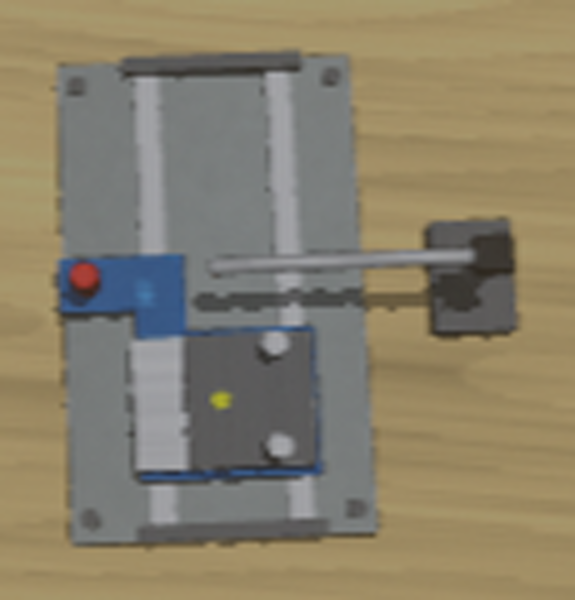

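View pics/c2.png

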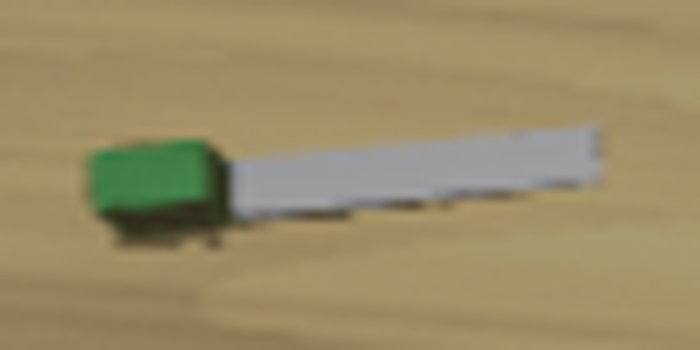

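View pics/c3.png

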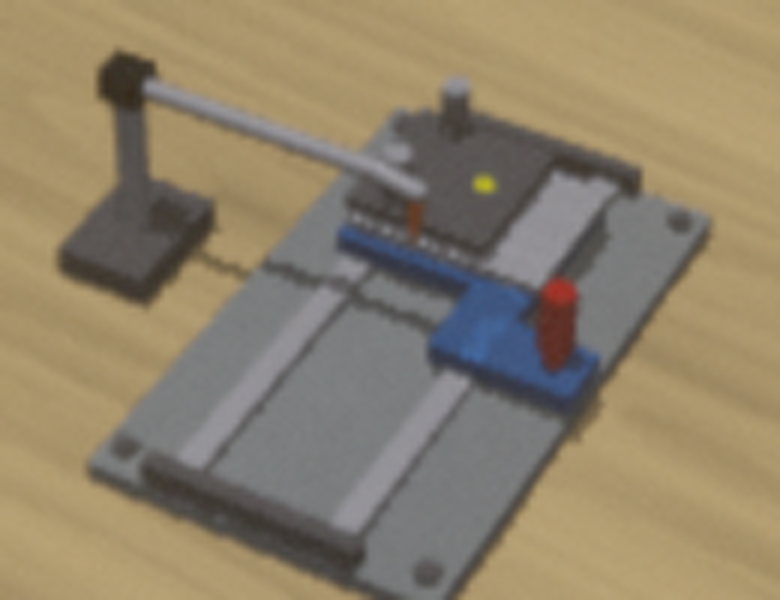

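```bash
cat > h.py <<'E'
from rig import *
import numpy as np, cv2
from scipy.spatial.transform import Rotation as R
def px2w(n,u,v,z,pose=None):
    c=camera_info(n)
    d=np.array([(u-c['cx'])/c['fx'],(v-c['cy'])/c['fy'],1])
    if n=='wrist':
        s=pose or observe(); T=np.eye(4);T[:3,:3]=R.from_quat(s['tool_rot']).as_matrix();T[:3,3]=s['tool_pos'];M=T@c['tool_from_camera']
    else: M=c['cam_to_world']
    d=M[:3,:3]@d;o=M[:3,3];return o+d*(z-o[2])/d[2]
def w2px(n,p,s=None):
    c=camera_info(n)
    if n=='wrist':
        s=s or observe(); T=np.eye(4);T[:3,:3]=R.from_quat(s['tool_rot']).as_matrix();T[:3,3]=s['tool_pos'];M=T@c['tool_from_camera']
    else: M=c['cam_to_world']
    q=M[:3,:3].T@(np.array(p)-M[:3,3]);return np.array([c['fx']*q[0]/q[2]+c['cx'],c['fy']*q[1]/q[2]+c['cy']])
def snap(n,f,box=None,sc=1):
    s=observe();a=cv2.cvtColor(snapshot(n),cv2.COLOR_RGB2BGR);cv2.imwrite('pics/raw_'+f+'.png',a)
    if box: a=a[box[1]:box[3],box[0]:box[2]]
    cv2.imwrite('pics/'+f+'.png',cv2.resize(a,None,fx=sc,fy=sc,interpolation=cv2.INTER_CUBIC));return s
E
python3 - <<'E'
from h import *
np.set_printoptions(precision=4,suppress=True)
t=lambda u,v,z:px2w('top',250+u/5,205+v/4.8,z)
s=lambda u,v,z:px2w('scene',235+u/6,160+v/6,z)
TL,TR,BL,BR=[t(*q,.014) for q in((58,65),(348,55),(72,545),(375,535))]
print(TL,TR,BL,BR,'w',np.linalg.norm(TL-TR),np.linalg.norm(BL-BR),'h',np.linalg.norm(TL-BL),np.linalg.norm(TR-BR))
fx=(TR-TL+BR-BL);fy=(TL-BL+TR-BR);print('yaw fixture',np.arctan2(fx[1],fx[0]),np.arctan2(fy[1],fy[0])-np.pi/2,'ctr',(TL+TR+BL+BR)/4)
print('knob top',t(83,275,.079),s(560,290,.079))
print('dot',t(221,400,.055),s(484,184,.055))
print('needle arm end top', t(215,267,.106),'scene tip',s(415,240,.073))
print('lip corners',t(133,340,.042),t(140,470,.042))
g=lambda u,v,z:px2w('top',145+u/10,215+v/10,z)
print('handle top',[g(*q,.042) for q in((92,150),(207,142),(100,212),(210,200))])
print('nose',g(598,155,.002),'root',g(232,190,.010))
print('s nose', px2w('scene',375,287,.001))
E
```

```text
[ 0.6393 -0.01    0.014 ] [ 0.661  -0.1865  0.014 ] [ 0.3424 -0.0469  0.014 ] [ 0.3631 -0.2225  0.014 ] w 0.17780796763415024 0.17687064887340928 h 0.29916902504457327 0.3000245117902158
yaw fixture -1.4506691533094505 -1.4487008065419436 ctr [ 0.5014 -0.1165  0.014 ]
knob top [ 0.4983 -0.0409  0.079 ] [ 0.5013 -0.0349  0.079 ]
dot [ 0.4334 -0.1257  0.055 ] [ 0.4363 -0.1188  0.055 ]
needle arm end top [ 0.5057 -0.1154  0.106 ] scene tip [ 0.5068 -0.1104  0.073 ]
lip corners [ 0.4661 -0.0719  0.042 ] [ 0.3891 -0.0828  0.042 ]
handle top [array([0.5708, 0.3031, 0.042 ]), array([0.5761, 0.2694, 0.042 ]), array([0.5524, 0.2979, 0.042 ]), array([0.5588, 0.266 , 0.042 ])]
nose [0.5896 0.1606 0.002 ] root [0.5679 0.2685 0.01  ]
s nose [0.6002 0.1723 0.001 ]
```

```bash
python3 - <<'E'
from h import *
np.set_printoptions(precision=4,suppress=True)
s=observe();M=R.from_quat(s['tool_rot']).as_matrix();print(M)
fy=np.array([.9927,.1208])
z=M[:2,2];print('z ang',np.arctan2(z[1],z[0]),'fy ang',np.arctan2(fy[1],fy[0]), s['joint_positions'])
E
```

```text
[[ 0.9172 -0.0006  0.3984]
 [-0.3984 -0.0014  0.9172]
 [ 0.0001 -1.     -0.0015]]
z ang 1.161041832985068 fy ang 0.12109295015372515 [-1.1899  0.4693 -0.0486  1.5334  0.0241  1.141  -0.0823]
```

```bash
python3 -m handwheel '[{"gripper":0,"offset":[0.055,-0.157,-0.007],"delta_rot":[0,0,-0.0946]},{"gripper":0,"offset":[0.055,-0.157,-0.007],"delta_rot":[0,0,-0.0946]},{"gripper":0,"offset":[0.055,-0.157,-0.007],"delta_rot":[0,0,-0.0946]},{"gripper":0,"offset":[0.055,-0.157,-0.007],"delta_rot":[0,0,-0.0946]},{"gripper":0,"offset":[0.055,-0.157,-0.007],"delta_rot":[0,0,-0.0946]},{"gripper":0,"offset":[0.055,-0.157,-0.007],"delta_rot":[0,0,-0.0946]},{"gripper":0,"offset":[0.055,-0.157,-0.007],"delta_rot":[0,0,-0.0946]}]' 20
python3 -m handwheel '[{"gripper":0,"offset":[0.055,-0.157,-0.007],"delta_rot":[0,0,-0.0946]},{"gripper":0,"offset":[0.055,-0.157,-0.007],"delta_rot":[0,0,-0.0946]},{"gripper":0,"offset":[0.055,-0.157,-0.007],"delta_rot":[0,0,-0.0946]},{"gripper":0,"offset":[0.055,-0.157,-0.007],"delta_rot":[0,0,-0.0946]},{"gripper":0,"offset":[0.055,-0.157,-0.007],"delta_rot":[0,0,-0.0946]},{"gripper":0,"offset":[0.055,-0.157,-0.007],"delta_rot":[0,0,-0.0946]},{"gripper":0,"offset":[0.055,-0.157,-0.007],"delta_rot":[0,0,-0.0946]},{"gripper":0,"offset":[0,0,0],"delta_rot":[0,0,0]},{"gripper":0,"offset":[0,0,0],"delta_rot":[0,0,0]}]'
python3 - <<'E'
from h import *
s=snap('wrist','w1');print(s['tool_pos'],R.from_quat(s['tool_rot']).as_matrix(),s['force'])
E
```

```text
time_s: 1.02
tool_pos: [0.3847, 0.2877, 0.2775]
tool_rot: [-0.632, 0.318, -0.318, 0.632]
force: [1.2, -0.1, -0.7]
gripper_width: 0.0873
time_s: 2.15
tool_pos: [0.4996, -0.0397, 0.2626]
tool_rot: [0.529, -0.469, 0.468, -0.529]
force: [0.3, 0.2, -1.0]
gripper_width: 0.0869
[ 0.4995984  -0.03972234  0.26258369] [[ 1.21054777e-01 -8.21394360e-04  9.92645489e-01]
 [-9.92645640e-01  5.16359069e-04  1.21055222e-01]
 [-6.11995578e-04 -9.99999529e-01 -7.52845798e-04]] [ 0.29785941  0.1634899  -1.0181292 ]
```

View pics/w1.png

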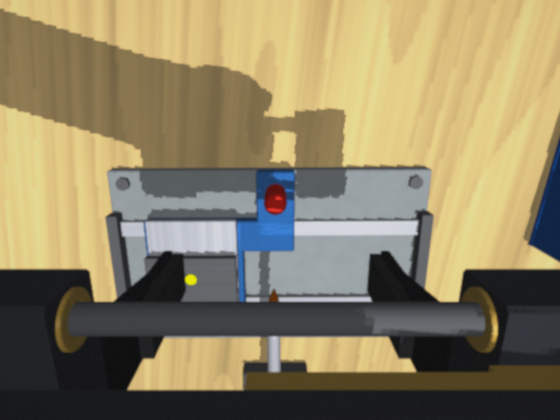

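```bash
python3 - <<'E'
from h import *
np.set_printoptions(precision=4,suppress=True)
a=cv2.imread('pics/raw_w1.png')
cv2.imwrite('pics/w1c.png',cv2.resize(a[160:330,170:310],None,fx=4,fy=3.5,interpolation=cv2.INTER_CUBIC))
hsv=cv2.cvtColor(a,cv2.COLOR_BGR2HSV)
m=cv2.inRange(hsv,(25,150,120),(35,255,255));m[:250]=0;m[:,:180]=0;ys,xs=np.nonzero(m);print(xs.mean(),ys.mean(),len(xs))
print('dot',px2w('wrist',xs.mean(),ys.mean(),.055))
print('tip',px2w('wrist',274,290,.073)); print('knob',px2w('wrist',275,190,.079))
E
```

```text
190.38095238095238 279.1904761904762 105
dot [ 0.433  -0.1227  0.055 ]
tip [ 0.5066 -0.1143  0.073 ]
knob [ 0.4967 -0.0271  0.079 ]
```

View pics/w1c.png

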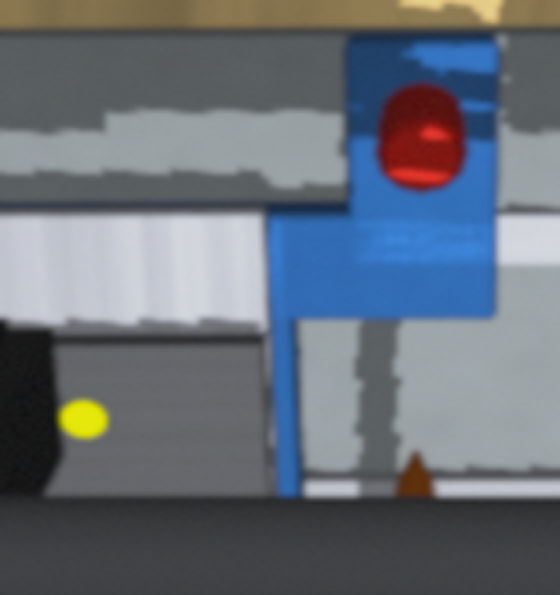

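```bash
python3 -m handwheel '[{"gripper":0,"offset":[-0.002,-0.001,-0.127],"delta_rot":[0,0,0]},{"gripper":0,"offset":[-0.002,0,-0.127],"delta_rot":[0,0,0]},{"gripper":0,"offset":[0,0,-0.127],"delta_rot":[0,0,0]},{"gripper":0,"offset":[0,0,-0.08],"delta_rot":[0,0,0]},{"gripper":0,"offset":[0,0,-0.046],"delta_rot":[0,0,0]},{"gripper":0,"offset":[0,0,0],"delta_rot":[0,0,0]}]'
python3 - <<'E'
from h import *
s=snap('wrist','w2');print(s['tool_pos'],s['force'])
E
```

```text
time_s: 2.95
tool_pos: [0.4984, -0.0397, 0.1103]
tool_rot: [0.53, -0.469, 0.468, -0.529]
force: [0.4, -0.8, -0.3]
gripper_width: 0.0871
[ 0.49835619 -0.03971767  0.11031823] [ 0.4127603  -0.81976216 -0.28651976]
```

View pics/w2.png

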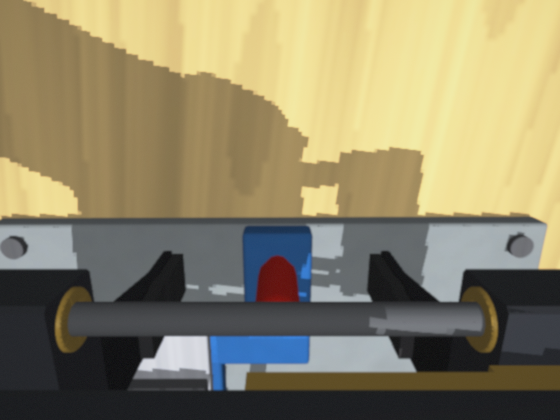

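```bash
python3 -m handwheel '[{"gripper":1,"offset":[0,0,0],"delta_rot":[0,0,0]},{"gripper":1,"offset":[0,0,0],"delta_rot":[0,0,0]},{"gripper":1,"offset":[0,0,0],"delta_rot":[0,0,0]},{"gripper":1,"offset":[0,0,0],"delta_rot":[0,0,0]},{"gripper":1,"offset":[0,0,0],"delta_rot":[0,0,0]},{"gripper":1,"offset":[0,0,0],"delta_rot":[0,0,0]},{"gripper":1,"offset":[0,0,0],"delta_rot":[0,0,0]},{"gripper":1,"offset":[0,0,0],"delta_rot":[0,0,0]}]' 25
```

```text
time_s: 4.0
tool_pos: [0.4987, -0.0406, 0.1107]
tool_rot: [-0.529, 0.469, -0.469, 0.529]
force: [0.8, -0.3, -0.6]
gripper_width: 0.0174
```

```bash
python3 -m handwheel '[{"gripper":1,"offset":[0.03,0.0036,0],"delta_rot":[0,0,0]},{"gripper":1,"offset":[0.04,0.0049,0],"delta_rot":[0,0,0]},{"gripper":1,"offset":[0.05,0.0061,0],"delta_rot":[0,0,0]},{"gripper":1,"offset":[0.05,0.0061,0],"delta_rot":[0,0,0]},{"gripper":1,"offset":[0.04,0.0049,0],"delta_rot":[0,0,0]},{"gripper":1,"offset":[0.028,0.0034,0],"delta_rot":[0,0,0]},{"gripper":1,"offset":[0,0,0],"delta_rot":[0,0,0]},{"gripper":1,"offset":[0,0,0],"delta_rot":[0,0,0]}]'
python3 - <<'E'
from h import *
s=observe();print(s['tool_pos'],s['force'],(s['tool_pos']-[.4987,-.0406,.1107])[:2]@[.9927,.1208])
snap('scene','s3',(235,150,365,250),6);snap('top','t3',(250,205,365,330),4.8)
E
```

```text
time_s: 5.0
tool_pos: [0.57, -0.0315, 0.1108]
tool_rot: [-0.529, 0.469, -0.469, 0.529]
force: [-1.8, 1.1, 1.5]
gripper_width: 0.0173
[ 0.57004278 -0.0315287   0.11075534] [-1.8166359   1.13674412  1.52257862] 0.07191778687954349
```

View pics/s3.png

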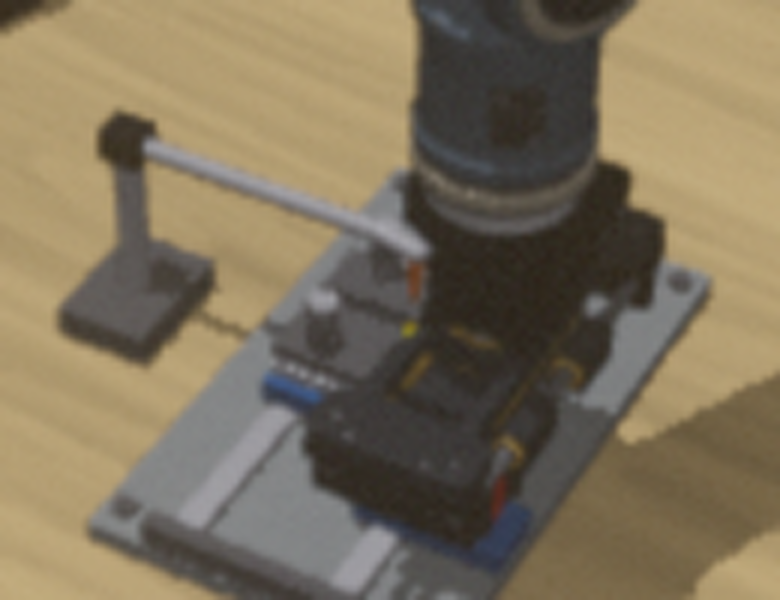

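View pics/t3.png

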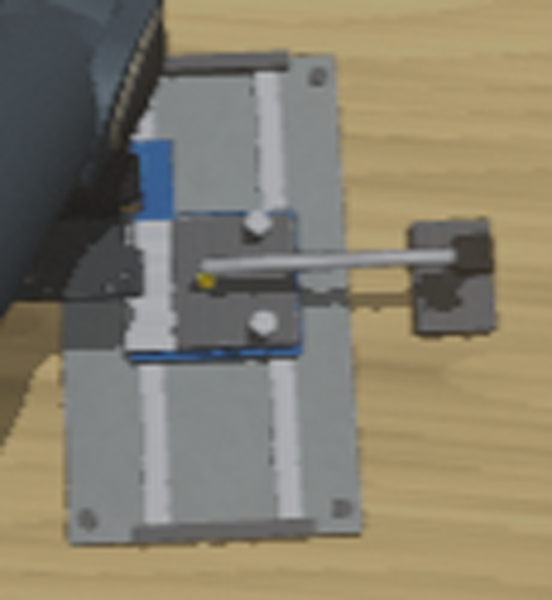

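```bash
python3 - <<'E'
from h import *
np.set_printoptions(precision=4,suppress=True)
s=lambda u,v,z:px2w('scene',235+(u-2.5)/6,150+(v-2.5)/6,z)
t=s(415,299,.073);d=s(409,329,.055);e=(t-d)[:2]
print(t,d,'fx',e@[.1208,-.9927],'fy',e@[.9927,.1208])
t=lambda u,v,z:px2w('top',250+(u-2)/4.8,205+(v-2)/4.8,z)
d2=t(206,281,.055);a=t(205,267,.106);e=(a-d2)[:2];print(a,d2,'fx',e@[.1208,-.9927],'fy',e@[.9927,.1208])
E
```

```text
[ 0.5054 -0.1127  0.073 ] [ 0.5074 -0.1142  0.055 ] fx -0.0017135724922748828 fy -0.0017556618708913804
[ 0.5067 -0.1133  0.106 ] [ 0.5054 -0.115   0.055 ] fx -0.001490064509019202 fy 0.00153834161692134
```

```bash
python3 -m handwheel '[{"gripper":0,"offset":[0,0,0],"delta_rot":[0,0,0]},{"gripper":0,"offset":[0,0,0],"delta_rot":[0,0,0]},{"gripper":0,"offset":[0,0,0],"delta_rot":[0,0,0]},{"gripper":0,"offset":[0,0,0],"delta_rot":[0,0,0]},{"gripper":0,"offset":[0,0,0.1],"delta_rot":[0,0,0]},{"gripper":0,"offset":[0,0,0.15],"delta_rot":[0,0,0]},{"gripper":0,"offset":[-0.08,-0.01,0.15],"delta_rot":[0,0,0]},{"gripper":0,"offset":[-0.09,-0.01,0.05],"delta_rot":[0,0,0]},{"gripper":0,"offset":[-0.08,-0.01,0],"delta_rot":[0,0,0]},{"gripper":0,"offset":[0,0,0],"delta_rot":[0,0,0]}]'
python3 - <<'E'
from h import *
s=snap('wrist','w4');print(s['tool_pos'],s['force'])
snap('top','t4',(250,205,365,330),4.8)
E
```

```text
time_s: 6.35
tool_pos: [0.4938, -0.0412, 0.246]
tool_rot: [-0.529, 0.469, -0.469, 0.529]
force: [-0.4, 0.9, -0.2]
gripper_width: 0.087
[ 0.49377901 -0.04120466  0.24604797] [-0.35646919  0.92031615 -0.23934476]
```

View pics/w4.png

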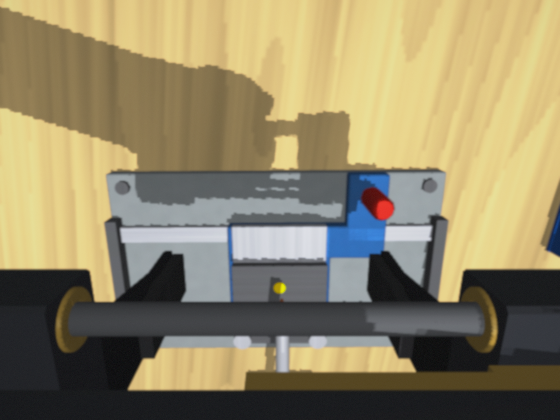

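```bash
python3 - <<'E'
from h import *
np.set_printoptions(precision=4,suppress=True)
a=cv2.imread('pics/raw_w4.png')
cv2.imwrite('pics/w4c.png',cv2.resize(a[210:310,220:340],None,fx=6,fy=6,interpolation=cv2.INTER_CUBIC))
E
```

```text
(no output)
```

View pics/w4c.png

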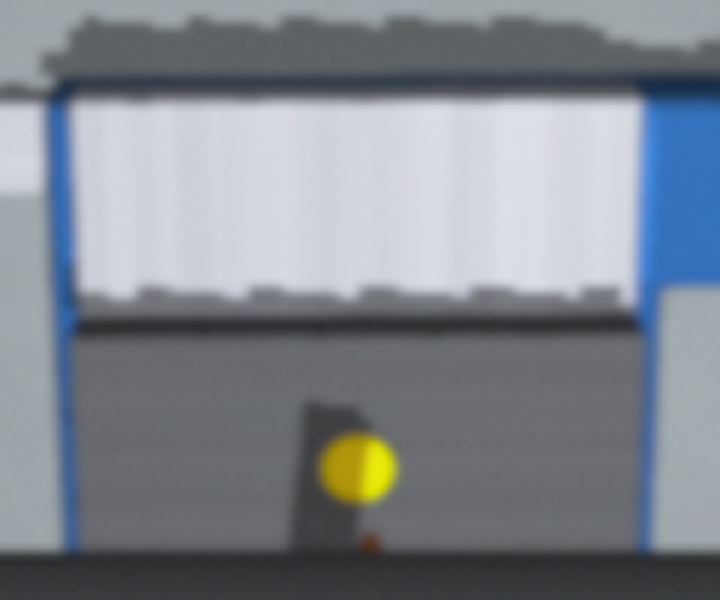

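View pics/t4.png

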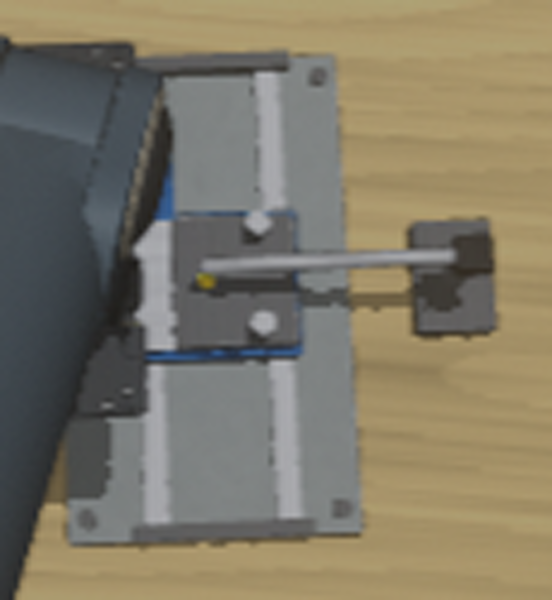

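```bash
python3 - <<'E'
from h import *
np.set_printoptions(precision=4,suppress=True)
t=px2w('wrist',281.4,298.4,.073);d=px2w('wrist',279.25,287.6,.055);e=(t-d)[:2]
print(t,d,'fx',e@[.1208,-.9927],'fy',e@[.9927,.1208])
f=lambda u,v,z:px2w('wrist',220+(u-2.5)/6,210+(v-2.5)/6,z)
A,B=f(70,93,.042),f(645,93,.042);print('lip',A,B,np.linalg.norm(A-B),(A+B)/2);v=B-A;print(np.arctan2(v[1],v[0]))
A,B=f(72,330,.055),f(642,325,.055);print('upper edge',A,B,(A+B)/2)
E
```

```text
[ 0.5087 -0.1136  0.073 ] [ 0.5072 -0.114   0.055 ] fx -0.0001885138882929194 fy 0.0015479163421982338
lip [ 0.4612 -0.068   0.042 ] [ 0.5407 -0.0583  0.042 ] 0.08007707987309419 [ 0.5009 -0.0632  0.042 ]
0.12163201009947915
upper edge [ 0.4655 -0.0977  0.055 ] [ 0.5433 -0.0875  0.055 ] [ 0.5044 -0.0926  0.055 ]
```

```bash
python3 -m handwheel '[{"gripper":0,"offset":[0.0337,0.1,0],"delta_rot":[0,0,0.0146]},{"gripper":0,"offset":[0.0337,0.164,-0.0124],"delta_rot":[0,0,0.0146]},{"gripper":0,"offset":[0.0337,0.164,-0.0124],"delta_rot":[0,0,0.0146]},{"gripper":0,"offset":[0.0337,0.164,-0.0124],"delta_rot":[0,0,0.0146]},{"gripper":0,"offset":[0.0337,0.164,-0.0124],"delta_rot":[0,0,0.0146]},{"gripper":0,"offset":[0.0337,0.164,-0.0124],"delta_rot":[0,0,0.0146]},{"gripper":0,"offset":[0.0337,0.164,-0.0124],"delta_rot":[0,0,0.0146]},{"gripper":0,"offset":[0,0,-0.01],"delta_rot":[0,0,0]},{"gripper":0,"offset":[0,0,0],"delta_rot":[0,0,0]}]'
python3 - <<'E'
from h import *
s=snap('wrist','w5');print(s['tool_pos'],s['force'])
E
```

```text
time_s: 7.58
tool_pos: [0.5661, 0.2839, 0.2193]
tool_rot: [0.548, -0.447, 0.447, -0.547]
force: [-0.1, -0.6, 0.5]
gripper_width: 0.0871
[0.56614963 0.28391836 0.21927954] [-0.14928055 -0.63751676  0.45618203]
```

View pics/w5.png

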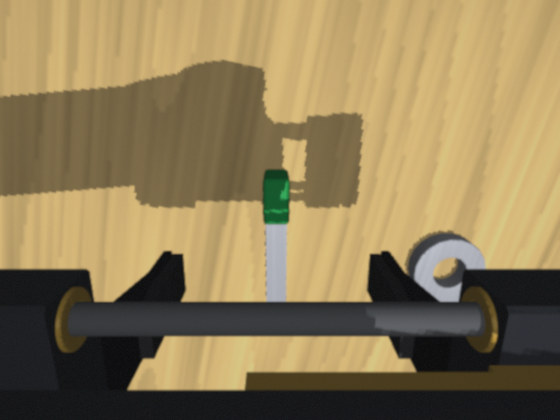

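```bash
python3 - <<'E'
from h import *
np.set_printoptions(precision=4,suppress=True)
a=cv2.imread('pics/raw_w5.png')
cv2.imwrite('pics/w5c.png',cv2.resize(a[155:305,230:330],None,fx=4,fy=4,interpolation=cv2.INTER_CUBIC))
print('bearing',px2w('wrist',447,262,.018),px2w('wrist',410,262,.018))
M=R.from_quat(observe()['tool_rot']).as_matrix();print(M[:,2],M[:,0])
E
```

```text
bearing [0.7201 0.2573 0.018 ] [0.6891 0.251  0.018 ]
[ 0.9802  0.1981 -0.0008] [ 0.1981 -0.9802  0.0014]
```

View pics/w5c.png

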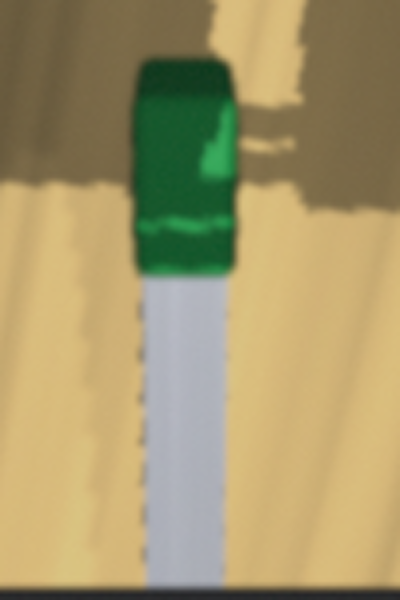

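```bash
python3 - <<'E'
from h import *
np.set_printoptions(precision=4,suppress=True)
f=lambda u,v,z:px2w('wrist',230+(u-1.5)/4,155+(v-1.5)/4,z)
A,B=f(185,95,.042),f(185,273,.042);print('back',A,'front',B,np.linalg.norm(A-B),'ctr',(A+B)/2, 'w',np.linalg.norm(f(135,200,.042)-f(235,200,.042)))
p,q=f(185,300,.0095),f(185,580,.005);d=q-p;print(p,q,np.arctan2(d[1],d[0]))
E
```

```text
back [0.5613 0.3046 0.042 ] front [0.5682 0.2708 0.042 ] 0.034497493342722736 ctr [0.5647 0.2877 0.042 ] w 0.018737186657862788
[0.5715 0.2539 0.0095] [0.5855 0.1851 0.005 ] -1.3707327632697845
```

```bash
python3 -m handwheel '[{"gripper":0,"offset":[-0.004,0.009,-0.12],"delta_rot":[0,0,0]},{"gripper":0,"offset":[0,0,-0.13],"delta_rot":[0,0,0]},{"gripper":0,"offset":[0,0,-0.12],"delta_rot":[0,0,0]},{"gripper":0,"offset":[0,0,-0.08],"delta_rot":[0,0,0]},{"gripper":0,"offset":[0,0,-0.03],"delta_rot":[0,0,0]},{"gripper":0,"offset":[0,0,0],"delta_rot":[0,0,0]}]'
python3 - <<'E'
from h import *
s=snap('wrist','w6');print(s['tool_pos'],s['force'])
E
```

```text
time_s: 8.38
tool_pos: [0.5651, 0.2861, 0.0766]
tool_rot: [0.547, -0.448, 0.448, -0.547]
force: [0.5, -0.2, 0.1]
gripper_width: 0.0868
[0.56507169 0.28609317 0.07664211] [ 0.45176105 -0.16979956  0.08978308]
```

View pics/w6.png

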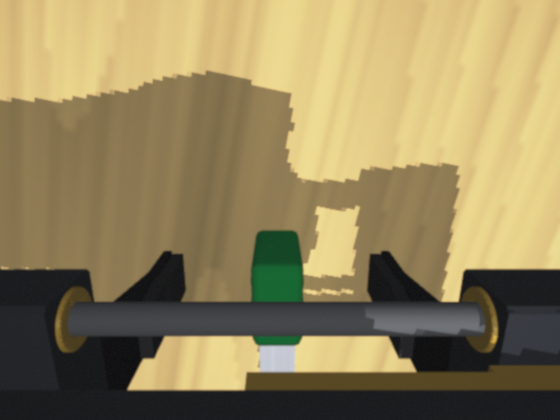

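```bash
python3 - <<'E'
from h import *
A,B=px2w('wrist',277,262,.042),px2w('wrist',277,343,.042);print(A,B,(A+B)/2,observe()['tool_pos'])
E
python3 -m handwheel '[{"gripper":1,"offset":[0,0,-0.003],"delta_rot":[0,0,0]},{"gripper":1,"offset":[0,0,0],"delta_rot":[0,0,0]},{"gripper":1,"offset":[0,0,0],"delta_rot":[0,0,0]},{"gripper":1,"offset":[0,0,0],"delta_rot":[0,0,0]},{"gripper":1,"offset":[0,0,0],"delta_rot":[0,0,0]},{"gripper":1,"offset":[0,0,0],"delta_rot":[0,0,0]},{"gripper":1,"offset":[0,0,0],"delta_rot":[0,0,0]},{"gripper":1,"offset":[0,0,0],"delta_rot":[0,0,0]}]' 50
```

```text
[0.56134999 0.30715064 0.042     ] [0.5684244  0.27254246 0.042     ] [0.56488719 0.28984655 0.042     ] [0.56546344 0.28655121 0.07735811]
time_s: 9.43
tool_pos: [0.5647, 0.287, 0.0755]
tool_rot: [-0.548, 0.447, -0.447, 0.548]
force: [-0.2, 0.1, -0.5]
gripper_width: 0.0198
```

```bash
python3 -m handwheel '[{"gripper":1,"offset":[0,0,0.06],"delta_rot":[0,0,0]},{"gripper":1,"offset":[0,0,0.133],"delta_rot":[0,0,0]},{"gripper":1,"offset":[0,0,0.14],"delta_rot":[0,0,0]},{"gripper":1,"offset":[-0.0432,-0.1,0],"delta_rot":[0,0,-0.017]},{"gripper":1,"offset":[-0.0432,-0.15,0],"delta_rot":[0,0,-0.017]},{"gripper":1,"offset":[-0.0432,-0.15,0],"delta_rot":[0,0,-0.017]},{"gripper":1,"offset":[-0.0432,-0.15,0],"delta_rot":[0,0,-0.017]},{"gripper":1,"offset":[-0.0432,-0.15,0],"delta_rot":[0,0,-0.017]},{"gripper":1,"offset":[-0.0432,-0.123,0],"delta_rot":[0,0,-0.017]},{"gripper":1,"offset":[0,0,0],"delta_rot":[0,0,0]}]'
python3 -m handwheel '[{"gripper":1,"offset":[0,0,-0.08],"delta_rot":[0,0,0]},{"gripper":1,"offset":[0,0,-0.06],"delta_rot":[0,0,0]},{"gripper":1,"offset":[0,0,0],"delta_rot":[0,0,0]},{"gripper":1,"offset":[0,0,0],"delta_rot":[0,0,0]}]'
python3 - <<'E'
from h import *
s=snap('wrist','w7');M=R.from_quat(s['tool_rot']).as_matrix();print(s['tool_pos'],s['force'],np.arctan2(M[1,0],M[0,0]))
e=(s['tool_pos'][:2]-[.506,-.114]);print('fx',e@[.1208,-.9927],'fy',e@[.9927,.1208])
snap('scene','s7',(235,150,435,300),4);snap('top','t7',(200,205,365,330),4.8)
E
```

```text
time_s: 10.68
tool_pos: [0.4859, 0.0368, 0.1765]
tool_rot: [-0.528, 0.47, -0.471, 0.528]
force: [0.4, 0.4, -1.7]
gripper_width: 0.0198
time_s: 11.18
tool_pos: [0.4876, 0.0407, 0.1343]
tool_rot: [-0.529, 0.468, -0.469, 0.53]
force: [-0.5, 0.7, -1.1]
gripper_width: 0.0196
[0.48763886 0.04068914 0.13429396] [-0.4887312   0.67987141 -1.12581243] -1.4490865845600425
fx -0.1557779364928399 fy 0.0004593414114182286
```

View pics/w7.png

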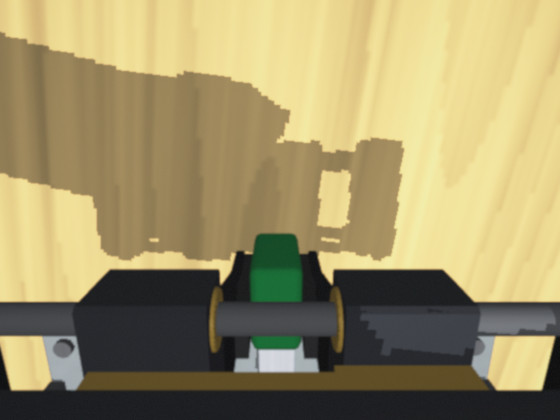

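View pics/s7.png

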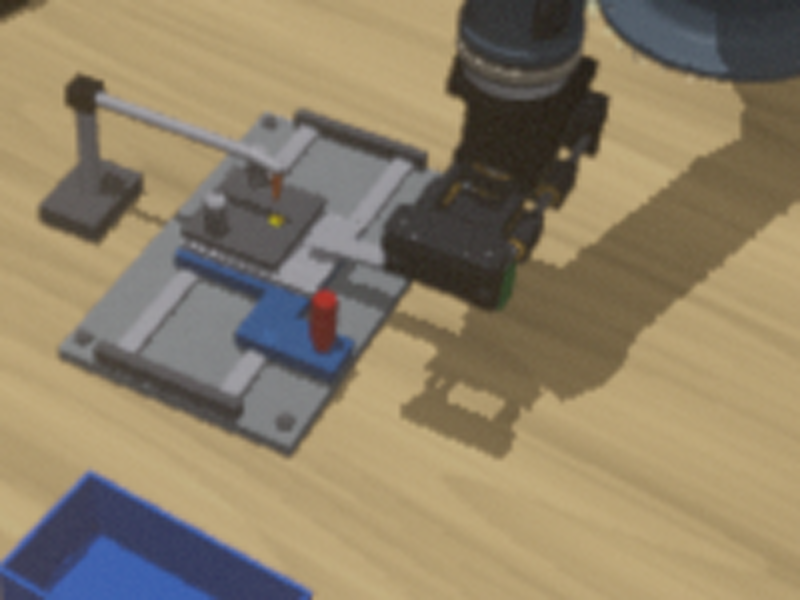

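View pics/t7.png

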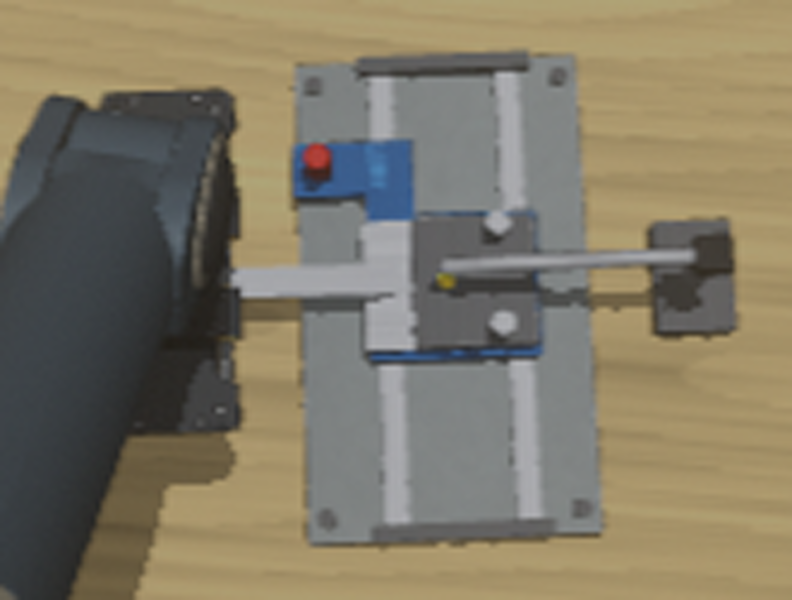

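```bash
python3 -m handwheel '[{"gripper":1,"offset":[0,0,-0.02],"delta_rot":[0,0,0]},{"gripper":1,"offset":[0,0,-0.015],"delta_rot":[0,0,0]},{"gripper":1,"offset":[0,0,-0.01],"delta_rot":[0,0,0]},{"gripper":1,"offset":[0,0,0],"delta_rot":[0,0,0]}]'
for i in 1 2 3; do python3 -m handwheel '[{"gripper":1,"offset":[0,0,0],"delta_rot":[0,0,0]},{"gripper":1,"offset":[0,0,0],"delta_rot":[0,0,0]}]'|egrep 'pos|force'; done
python3 - <<'E'
from h import *
s=snap('scene','s8',(235,150,435,300),4);snap('top','t8',(200,205,365,330),4.8)
E
```

```text
time_s: 11.82
tool_pos: [0.4867, 0.0401, 0.1196]
tool_rot: [0.529, -0.469, 0.469, -0.529]
force: [-0.3, -0.2, -1.7]
gripper_width: 0.0196
tool_pos: [0.487, 0.0401, 0.12]
force: [0.7, -0.6, -1.2]
tool_pos: [0.487, 0.0401, 0.12]
force: [-0.2, -0.8, -1.4]
tool_pos: [0.487, 0.0401, 0.12]
force: [-0.1, -1.1, 0.0]
```

View pics/s8.png

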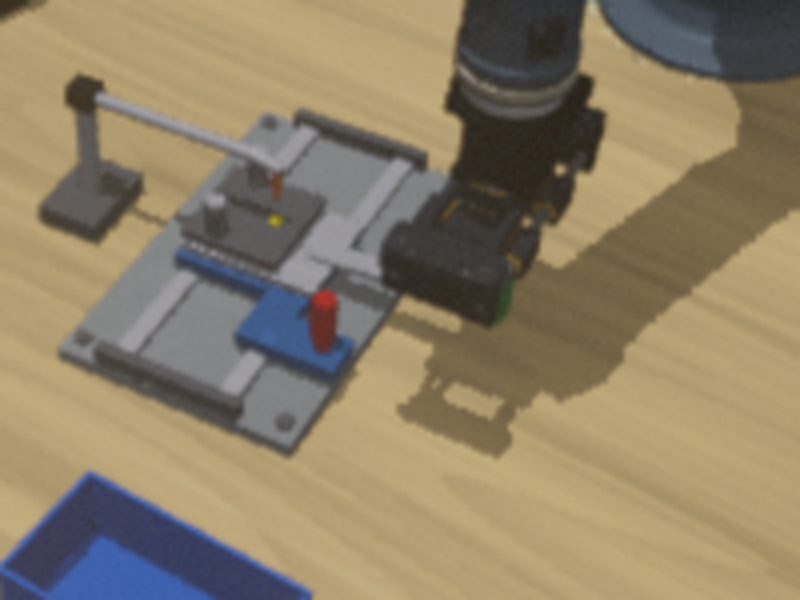

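View pics/t8.png

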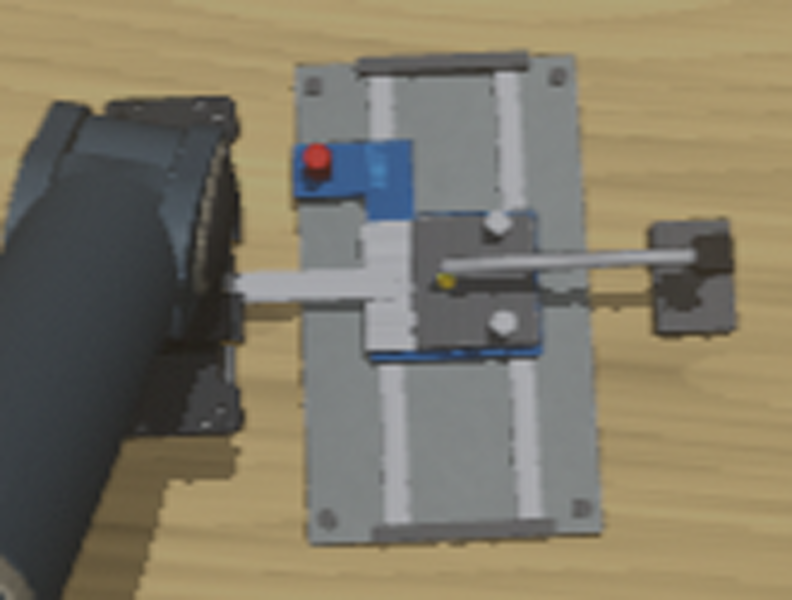

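```bash
for i in 1 2 3; do python3 -m handwheel '[{"gripper":1,"offset":[0,0,-0.0033],"delta_rot":[0,0,0]},{"gripper":1,"offset":[0,0,0],"delta_rot":[0,0,0]},{"gripper":1,"offset":[0,0,0],"delta_rot":[0,0,0]}]'|egrep 'pos|force';  python3 -m handwheel '[{"gripper":1,"offset":[0,0,0],"delta_rot":[0,0,0]}]'|egrep 'pos|force';done
```

```text
tool_pos: [0.4869, 0.0402, 0.1189]
force: [0.5, 0.5, 0.2]
tool_pos: [0.4869, 0.0402, 0.119]
force: [0.0, 0.2, -0.6]
tool_pos: [0.4869, 0.0401, 0.118]
force: [-0.0, 1.0, -1.7]
tool_pos: [0.4869, 0.0401, 0.118]
force: [-0.1, 0.2, -0.9]
tool_pos: [0.4869, 0.0402, 0.117]
force: [0.2, 0.4, -1.1]
tool_pos: [0.4869, 0.0401, 0.117]
force: [0.3, -0.4, -1.0]
```

```bash
python3 -m handwheel '[{"gripper":1,"offset":[0.002,-0.0165,0],"delta_rot":[0,0,0]},{"gripper":1,"offset":[0.002,-0.0165,0],"delta_rot":[0,0,0]},{"gripper":1,"offset":[0.002,-0.0165,0],"delta_rot":[0,0,0]},{"gripper":1,"offset":[0,0,0],"delta_rot":[0,0,0]}]'|egrep 'pos|force'
python3 -m handwheel '[{"gripper":1,"offset":[0.002,-0.0165,0],"delta_rot":[0,0,0]},{"gripper":1,"offset":[0.002,-0.0165,0],"delta_rot":[0,0,0]},{"gripper":1,"offset":[0.002,-0.0165,0],"delta_rot":[0,0,0]},{"gripper":1,"offset":[0,0,0],"delta_rot":[0,0,0]}]'|egrep 'pos|force'
python3 - <<'E'
from h import *
s=snap('scene','s9',(235,150,435,300),4);snap('top','t9',(200,205,365,330),4.8)
E
```

```text
tool_pos: [0.4888, 0.0245, 0.117]
force: [0.5, -0.9, -1.0]
tool_pos: [0.4906, 0.0098, 0.117]
force: [-0.3, -0.5, -1.9]
```

View pics/s9.png

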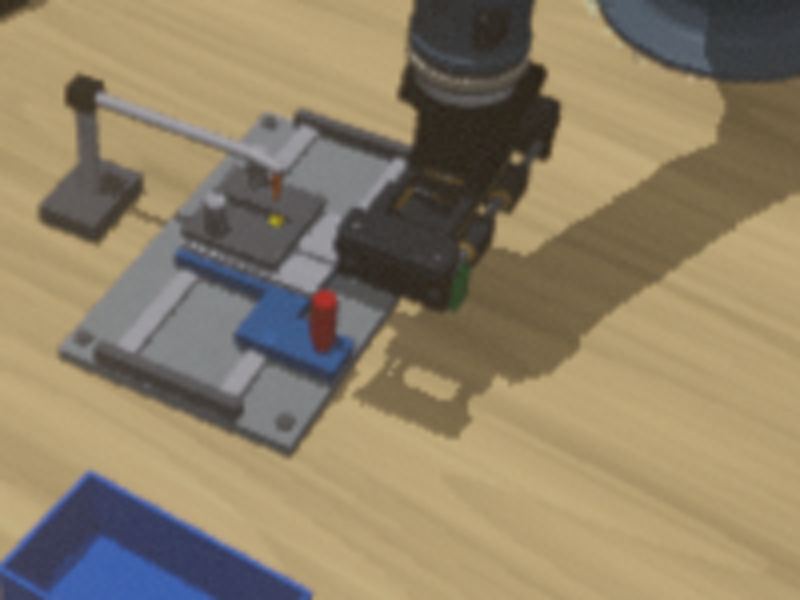

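View pics/t9.png

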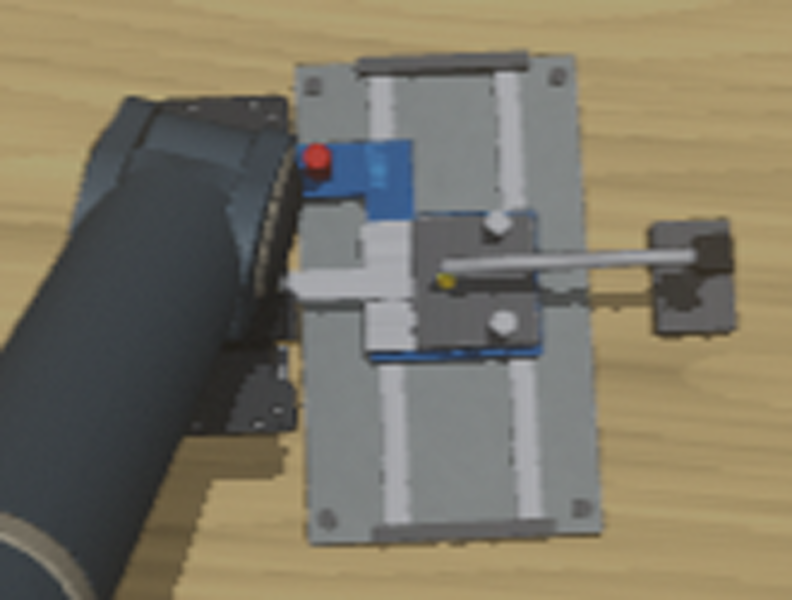

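```bash
python3 -m handwheel '[{"gripper":1,"offset":[0.0016,-0.0132,0],"delta_rot":[0,0,0]},{"gripper":1,"offset":[0.0016,-0.0132,0],"delta_rot":[0,0,0]},{"gripper":1,"offset":[0.0008,-0.0066,0],"delta_rot":[0,0,0]},{"gripper":1,"offset":[0,0,0],"delta_rot":[0,0,0]}]'|egrep 'pos|force'
for i in 1 2 3; do python3 -m handwheel '[{"gripper":1,"offset":[0.0008,-0.0066,0],"delta_rot":[0,0,0]},{"gripper":1,"offset":[0.0008,-0.0066,0],"delta_rot":[0,0,0]},{"gripper":1,"offset":[0,0,0],"delta_rot":[0,0,0]}]'|egrep 'pos|force';done
```

```text
tool_pos: [0.4918, 0.0002, 0.117]
force: [-0.1, -0.5, -0.4]
tool_pos: [0.4922, -0.0026, 0.117]
force: [-0.8, 4.4, 0.4]
tool_pos: [0.4927, -0.0064, 0.1171]
force: [-0.1, 5.2, 1.1]
tool_pos: [0.4931, -0.0098, 0.1171]
force: [-0.8, 7.2, 1.0]
```

```bash
python3 -m handwheel '[{"gripper":1,"offset":[0.0008,-0.0066,0],"delta_rot":[0,0,0]},{"gripper":1,"offset":[0.0008,-0.0066,0],"delta_rot":[0,0,0]},{"gripper":1,"offset":[0,0,0],"delta_rot":[0,0,0]}]'|egrep 'pos|force'; for i in 1 2 3 ; do python3 -m handwheel '[{"gripper":1,"offset":[0,0,0],"delta_rot":[0,0,0]},{"gripper":1,"offset":[0,0,0],"delta_rot":[0,0,0]}]'|egrep 'pos|force'; done
```

```text
tool_pos: [0.4936, -0.0131, 0.1172]
force: [-1.0, 7.7, 2.8]
tool_pos: [0.4936, -0.0131, 0.1172]
force: [-0.7, 8.5, 2.6]
tool_pos: [0.4936, -0.0131, 0.1171]
force: [-1.4, 7.6, 2.0]
tool_pos: [0.4936, -0.0131, 0.1172]
force: [-1.7, 7.7, 1.9]
```

```bash
python3 -m handwheel '[{"gripper":1,"offset":[0.0008,-0.0066,0],"delta_rot":[0,0,0]},{"gripper":1,"offset":[0.0008,-0.0066,0],"delta_rot":[0,0,0]},{"gripper":1,"offset":[0,0,0],"delta_rot":[0,0,0]}]'|egrep 'pos|force'; for i in 1 2 3 4; do python3 -m handwheel '[{"gripper":1,"offset":[0,0,0],"delta_rot":[0,0,0]},{"gripper":1,"offset":[0,0,0],"delta_rot":[0,0,0]}]'|egrep 'pos|force|time'; done
python3 - <<'E'
from h import *
s=observe();M=R.from_quat(s['tool_rot']).as_matrix();print(np.arctan2(M[1,0],M[0,0]),s['gripper_width'])
e=(s['tool_pos'][:2]-[.506,-.114]);print('fx',e@[.1208,-.9927],'fy',e@[.9927,.1208])
s=snap('scene','s10',(255,170,385,270),6);snap('top','t10',(200,205,365,330),4.8)
E
```

```text
tool_pos: [0.494, -0.0165, 0.1172]
force: [-0.6, 8.2, 4.1]
time_s: 18.65
tool_pos: [0.494, -0.0165, 0.1172]
force: [-1.2, 10.0, 3.4]
time_s: 18.9
tool_pos: [0.494, -0.0165, 0.1172]
force: [-1.9, 9.8, 3.2]
time_s: 19.15
tool_pos: [0.494, -0.0165, 0.1172]
force: [-2.0, 9.9, 2.5]
time_s: 19.4
tool_pos: [0.494, -0.0164, 0.1172]
force: [-1.0, 8.9, 3.4]
-1.4476929993115113 0.019487247252352926
fx -0.09830195494303225 fy -0.0001012427130948183
```

View pics/s10.png

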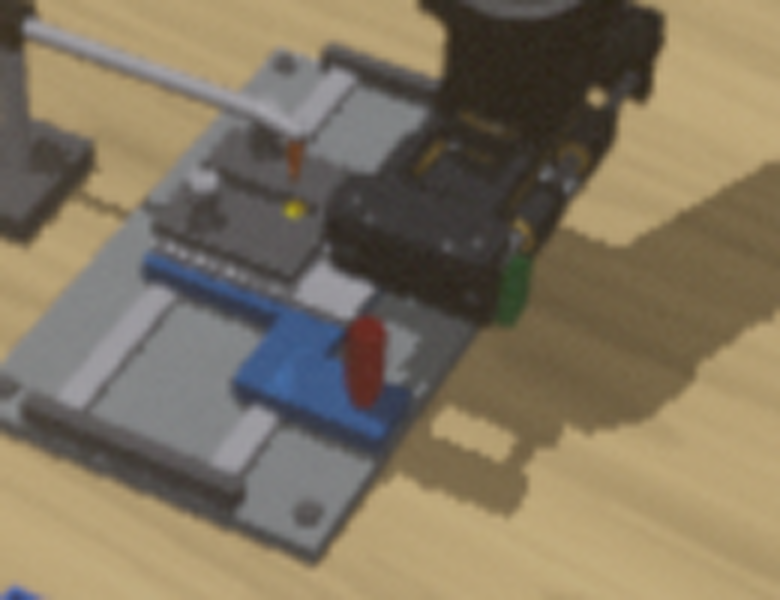

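View pics/t10.png

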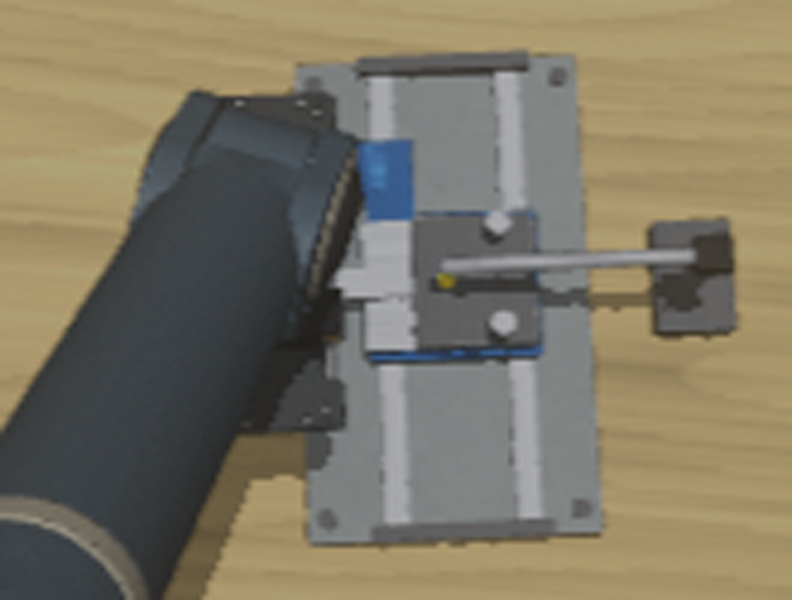

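```bash
python3 - <<'E'
from h import *
s=lambda u,v,z:px2w('scene',255+(u-2.5)/6,170+(v-2.5)/6,z)
t=s(296,182,.073);d=s(294,210,.056);e=(t-d)[:2];print('scene fx',e@[.1208,-.9927],'fy',e@[.9927,.1208])
t=lambda n,a,b:cv2.inRange(cv2.cvtColor(cv2.imread(n),cv2.COLOR_BGR2HSV),a,b)
for f in('t4','t8','t10'):
    m=t(f'pics/raw_{f}.png',(22,120,90),(35,255,255))[255:275,285:300];y,x=np.nonzero(m);print(f,x.mean()+285,y.mean()+255,len(x))
a=[cv2.imread(f'pics/raw_{f}.png') for f in('t4','t10')]
b0=cv2.imread('pics/top0.png')
for nm,(x0,y0,x1,y1) in dict(bearing=(165,170,200,200),bin=(228,140,292,190),strut=(405,245,445,360)).items():
    print(nm,np.abs(b0[y0:y1,x0:x1].astype(int)-a[1][y0:y1,x0:x1]).mean())
E
```

```text
scene fx -0.00024769216640667244 fy -0.000585791267515905
t4 292.6666666666667 263.1111111111111 9
t8 292.6666666666667 263.1111111111111 9
t10 292.5 263.0 8
bearing 7.316190476190476
bin 5.9259375
strut 6.254565217391304
```

```bash
python3 - <<'E'
from rig import *
s=observe();print(s['force'],s['gripper_width']);print(close_job());s=observe();print(s['time_s'],s['force'],s['gripper_width'],s['tool_pos'])
E
```

```text
[-1.51238026  8.19447686  3.71028001] 0.019646318219843677
the job is handed in; nothing more can be done
None
the job is handed in; nothing more can be done
```

The job is handed in with the gauge snug in the gap and still gripped. `close_job()` reports no verdict.

**What I did:** I slid the carriage about 72 mm by the red knob, until the dot was under the needle. I then took the gauge by its green handle, laid its blade on the lip and slid it about 57 mm straight in.

**Last checks:**
- **Dot and needle:** right after the slide, the cameras disagreed on the sign of the remaining offset along the slide: top and wrist gave +1.5 mm, scene gave −1.8 mm. All three put it within about 2.5 mm in total. At the end the scene camera gave about 0.6 mm, and in the top view the dot had not moved while the gauge went in.
- **Push:** it levelled off at about 9–10 N, and the very last reading was 8.2 N. The wrist also felt about 3.5 N upward, so the handle was pressing slightly down on the lip.
- **Upper plate force:** I could not measure it directly. I estimate 5.5 to 8 N, with about 1 mm of lift.
- **Gauge position:** by the tool pose, the nose is roughly 28 mm past the dot. It is straight to about 0.002 rad and centred to about 1 mm.
- **Grip:** the fingers were on the handle at 19.6 mm opening with a 50 N setting.
- **Bystanders:** I did not touch the strut, bearing or bin. Comparing the top view with the start gave a small, even difference at all three. I took that as image noise and did not look closer.
- **Time:** the last clock reading was 19.4 s, well under the 72 s limit.

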